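# Two mixing balls for the yellow ink pot

### The job

Pick up the orange counting cup and tip it slowly over the mixing pot with the yellow collar until exactly two of its three steel mixing balls have dropped in. Then tilt it back, and stand it upright on the table with the third ball still inside it.

Things in the scene. Friction and masses are not known exactly. Their poses are not given: they have to be found in the camera images.
- cup_mid (a point): Orange counting cup: a narrow upright box 88 mm long (x), 38 mm wide (y), 78 mm high, open on top, about 0.16 kg empty, on a foot 90 x 60 mm, 5 mm thick. This point is its centre, 39 mm above the underside; z up, -x towards the pouring lip. Grip it across the 38 mm width, on the flat side walls. A like cup, but white and empty, stands near by and is not needed.
- cup_lip (a point): Middle of the orange cup's pouring lip, 44 mm ahead (-x) of its centre, 50 mm above its underside; same axes. The inner floor, 30 mm wide, falls ever more steeply from here to the back: the balls lie in single file and, as the lip is tilted down, leave one at a time, at about 12, 30 and 48 degrees of tilt.
- pot_yellow: White round mixing pot with a yellow collar, open on top, 55 mm high, 120 mm across the rim, 5 mm floor, 4 mm wall, 0.3 kg; origin at the centre of its underside, z up. Two like pots with pink and cyan collars stand near it.
- ball1_center (a point): Steel mixing ball 1, 28 mm across, 90 g (weighs 0.88 N), lying in the orange cup, the first from the lip; its centre.
- ball2_center (a point): Steel mixing ball 2, 28 mm across, 90 g (weighs 0.88 N), lying in the orange cup, the second from the lip; its centre.
- ball3_center (a point): Steel mixing ball 3, 28 mm across, 90 g (weighs 0.88 N), lying in the orange cup, the third (at the back) from the lip; its centre.
There are look-alikes about, which are no part of the job. What is meant by the part that bears cup_mid is not green, and is the smaller of those in its own colour.

How it is judged:
By the outcome, as a careful person would: the job done as asked, in the order asked, and still so for the second after the job is handed in, with the robot touching nothing.
It also fails if it takes over 72 s, if anything falls off the work surface, if the arm or the gripper's body presses on something with over 40 N, if the wrist force passes 120 N, or if a joint passes its speed limit or range.

### The arm

A 6-joint arm with a two-finger parallel gripper is mounted at the origin on the work surface. World frame = base frame: x ahead of the robot, y to its left, z up, the work surface at z = 0. Lengths are in mm, angles in degrees, forces in N, time in s.
With the tool pointing down it reaches from about 350 to 850 mm from the base axis. Payload 8.1 kg.
Tool frame: the origin (TCP) lies midway between the tips of the shut fingers; the grasp point (between the pads) lies 19 mm behind it; x points along the fingers, y is the direction in which the jaws open and shut, and the axes are right-handed (so a half turn about x gives the same grasp; the last joint's range is limited). The gripper opens to 85 mm and grips with 20 to 120 N. Pads are 22 mm wide; open, the fingers measure 114 mm over their backs; the gripper's body (76 mm by 85 mm) begins 54 mm behind the grasp point. The pads swing forward as they close: fully open they stand 13 mm farther back than shut.
Start: joints at [66.956, 7.471, 85.268, -0, 87.261, -4.893], TCP at [186.895, 570.154, 231.292] pointing down, gripper open.
Joint ranges: [-169.43, 169.43], [-51.17, 129.36], [1.28, 143.12], [-76.62, 256.62], [0, 156.53], [-152.29, 152.29]. Speed limits (degrees/s): [136.94, 136.94, 159.86, 180, 180, 180].

### API

Orientations are given as [roll, pitch, yaw] about the fixed x, y, z axes, in that order (R = Rz(yaw) Ry(pitch) Rx(roll)).
In Python, from bench import r gives the robot as it stands.
- The arm moves only by the tool move_arm, never from a script. Its argument "deltas" is a list of rows, each a list of 2 entries, a list of its own where there are three numbers: the shift along the tool's x, y, z in mm, then the turn about the tool's x in degrees. A call has 1 to 12 rows; each row is the pose to reach, as a shift and turn from the pose measured when the call began, along the tool's axes at that moment; what a row does not reach only later rows make up. A row lasts 1/8 s, in which the tool goes at most 62.5 mm and 10.7 degrees, less where a joint would pass 70% of its speed; a pose out of reach is approached as far as the arm can. A call with a gripper value outside its range is refused whole. "jaw" is the opening, from -1 (shut) to 1 (fully open), set as the call begins (left out, the last holds). The fingers move at their own pace and stop on an object; "squeeze" is the grip in N (left out, the last holds). Time passes only in rows, so rows that repeat a pose let the fingers close. It gives the time, the measured TCP pose, the force and the opening at its end, in the units of the state.
- r.sense(): the state, without advancing time (a new reading comes with each control period).
- r.snapshot(name): name is "scene" or "top"; returns (picture, depth): 400x640x3 uint8, red, green, blue; 400x640 float32, mm along the optical axis (not along the pixel's ray), 0 where there is no reading.
- r.get_calibration(name): a dict with "fovy" (degrees; the focal length in pixels is half the picture's height over the tangent of half this angle, whatever the lens; pixels are square), "cx", "cy" (the principal point, pixels), "k1" (the pictures are not rectified: a ray, as slopes to the right and down, at radius r is drawn at 1 + k1 r^2 times it, then the intrinsics apply), "position" and "attitude" of the camera in the world. Camera axes: x right, y down, z forward; pixel columns grow to the right and rows downward; lengths in mm; the calibration is good to about 2 mm. A picture is of the moment at which its call begins. get_calibration takes no time and is no camera call.
- r.hand_in(): hands the job in, once; it reports no verdict.
The state is a dict: "time": time; "joint_pos": joint angles; "qd": joint speeds; "joint_efforts": joint torques, N m; "tool_pos": TCP position; "tcp_rot": TCP orientation; "ft_force": force on the tool from outside, world axes, zero at the start; "wrist_torque": the same for the moment, N m; "finger_gap": finger opening in mm.
Only numpy, scipy, OpenCV 4.12 (cv2) and the standard library are available. Lean on these libraries where they do the work, as an engineer would, in place of code of your own. Each camera call takes 0.05 s, during which the arm holds its last target. There are 200 camera calls.

## Working session

There is one attempt and no reset: what is moved stays moved. The work goes in short steps, Python scripts to look and compute and a tool call to move; the robot and the scene stay as the last step left them, time stands still between calls to the robot, and variables do not carry over. Pictures are saved under pics/ and viewed, about 8 in all and at most 12, crops included, and the job is handed in when it is done.

Besides the shell and the picture viewer there is one more tool, called as name(argument=value, ...) on one line, values as JSON. move_arm: Moves the arm, as the interface text tells. Its arguments: {"type":"object","properties":{"deltas":{"type":"array","items":{"type":"array"}},"jaw":{"type":"number"},"squeeze":{"type":"number"}},"required":["deltas"]}

```bash
ls; mkdir -p pics; python3 - <<'E'
from bench import r
import cv2,numpy as np
print(r.sense())
for n in("scene","top"):
    p,d=r.snapshot(n); print(n,r.get_calibration(n)); cv2.imwrite(f"pics/{n}0.png",p[:,:,::-1]); np.save(f"pics/{n}0.npy",d)
E
```

```text
pics
{'time': 0.0, 'joint_pos': array([ 6.69550236e+01,  7.51534284e+00,  8.53278881e+01,  8.86684797e-04,
        8.72599525e+01, -4.89442213e+00]), 'qd': array([0.0226002 , 0.03919545, 0.03668119, 0.12496813, 0.08082305,
       0.1297188 ]), 'joint_efforts': array([-1.37484194e-04, -5.69374180e+01, -5.00574124e+01, -4.72702743e-05,
        1.44221078e-02, -1.61290825e-05]), 'tool_pos': array([186.68864496, 569.66172734, 230.25529688]), 'tcp_rot': array([ -95.38616321,   89.89681276, -113.53676065]), 'ft_force': array([-0.44290138,  0.05896919,  0.27196267]), 'wrist_torque': array([-0.01098678, -0.0067596 ,  0.01198819]), 'finger_gap': 85.28980611716894}
scene {'fovy': 44.02316351692555, 'cx': 324.81218673456004, 'cy': 203.2385182412003, 'k1': -0.05689443333979858, 'position': array([1199.59740282,  409.3179769 ,  745.9299044 ]), 'attitude': array([-131.39821715,   -0.73211988,  118.62194268])}
top {'fovy': 44.66277497619782, 'cx': 317.8797526819807, 'cy': 200.85216996817005, 'k1': 0.032700027521419345, 'position': array([447.99765469,  37.0922606 , 964.421349  ]), 'attitude': array([-173.90388174,    0.25828217,  -89.66470406])}
```

View pics/scene0.png

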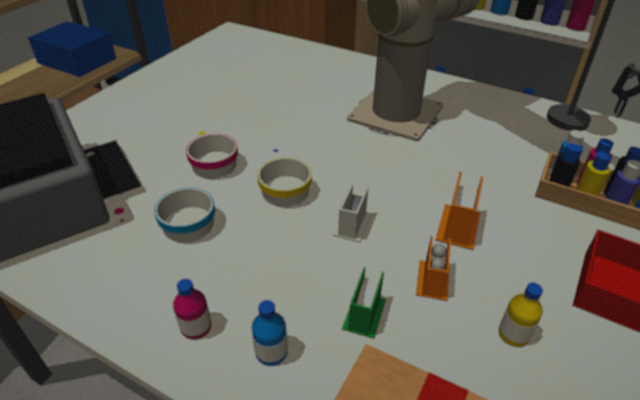

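View pics/top0.png

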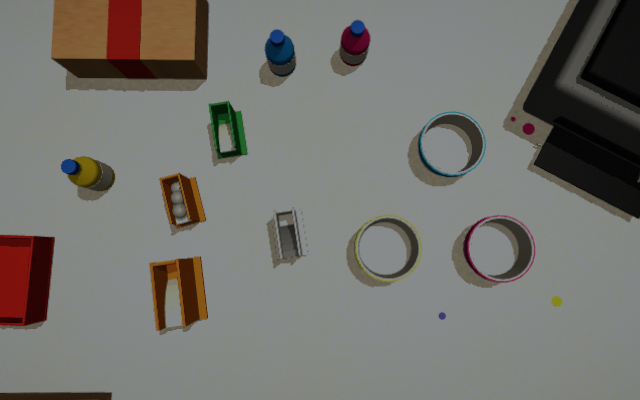

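The scene shows two orange cups. One is at top (182,200), scene (435,265), small and holding balls. The other is at top (178,293), scene (460,215), larger and empty. There is also a green cup at top (227,130) and a white one at (290,235). The small orange one with balls fits the description, and the yellow-collared pot is at top (388,248). I'll confirm this in an enlarged crop.

```bash
cat > h.py <<'E'
import numpy as np,cv2
from scipy.spatial.transform import Rotation as Ro
from bench import r
def cam(n):
    c=r.get_calibration(n); f=200/np.tan(np.radians(c["fovy"]/2))
    return c,f,Ro.from_euler("xyz",c["attitude"],degrees=True).as_matrix()
def rays(n,px):
    c,f,R=cam(n); px=np.atleast_2d(px).astype(float)
    d=(px-[c["cx"],c["cy"]])/f; u=d.copy()
    for _ in range(20): u=d/(1+c["k1"]*(u**2).sum(1,keepdims=True))
    return c["position"],np.c_[u,np.ones(len(u))]@R.T,
def onz(n,px,z):
    o,v=rays(n,px); return o+v*((z-o[2])/v[:,2])[:,None]
def cloud(n,d):
    """world points HxWx3 from depth"""
    yy,xx=np.mgrid[:400,:640]; o,v=rays(n,np.c_[xx.ravel(),yy.ravel()])
    P=o+v*d.ravel()[:,None]; P[d.ravel()==0]=np.nan; return P.reshape(400,640,3)
E
python3 - <<'E'
from h import *
S=cv2.imread("pics/scene0.png");T=cv2.imread("pics/top0.png")
a=cv2.resize(S[225:305,405:465],None,fx=6.5,fy=6.5,interpolation=cv2.INTER_CUBIC);b=cv2.resize(T[165:235,150:215],(390,520),interpolation=cv2.INTER_CUBIC)
cv2.imwrite("pics/crop1.png",np.hstack([a[:520],b]))
for n,I,box in(("top",T,(165,235,150,215)),("scene",S,(225,305,405,465))):
    d=np.load(f"pics/{n}0.npy");P=cloud(n,d)
    h=cv2.cvtColor(I,cv2.COLOR_BGR2HSV); m=(h[...,0]<18)&(h[...,1]>120)&(h[...,2]>50)
    k=np.zeros_like(m);k[box[0]:box[1],box[2]:box[3]]=1;m&=k
    Q=P[m];Q=Q[~np.isnan(Q[:,0])]
    print(n,len(Q),np.percentile(Q,[1,50,99],axis=0).round(0).tolist())
    for lo,hi in((-5,10),(40,60),(65,85)):
        q=Q[(Q[:,2]>lo)&(Q[:,2]<hi)]
        if len(q)>5: print(lo,len(q),cv2.minAreaRect(q[:,:2].astype(np.float32)))
    # yellow
    y=(h[...,0]>20)&(h[...,0]<36)&(h[...,1]>70)
    cc=(slice(200,295),slice(340,435)) if n=="top" else (slice(150,210),slice(250,320))
    k=np.zeros_like(m);k[cc]=1;y&=k;Q=P[y];Q=Q[~np.isnan(Q[:,0])]
    print("pot",np.percentile(Q,[2,50,98],axis=0).round(0).tolist())
    if n=="top":
        e=cv2.fitEllipse(cv2.convexHull(np.argwhere(y)[:,::-1].astype(np.int32)));print(e,onz("top",e[0],50),onz("top",e[0],55))
E
```

```text
top 1033 [[499.0, 269.0, 1.0], [550.0, 291.0, 48.0], [592.0, 332.0, 81.0]]
-5 282 ((544.8622436523438, 309.3431396484375), (88.3629150390625, 71.86998748779297), 16.3907470703125)
40 189 ((545.9326782226562, 302.99462890625), (84.03369140625, 36.990299224853516), 15.652031898498535)
65 334 ((546.59423828125, 303.7508544921875), (86.3627700805664, 38.29821014404297), 15.46804141998291)
pot [[394.0, -150.0, -2.0], [449.0, -76.0, 54.0], [519.0, -27.0, 57.0]]
((387.50311279296875, 248.08895874023438), (67.18576049804688, 67.92424011230469), 110.70074462890625) [[457.66814659 -88.67868053  50.        ]] [[457.61526893 -87.99097272  55.        ]]
scene 1641 [[402.0, 269.0, 3.0], [566.0, 308.0, 30.0], [596.0, 339.0, 79.0]]
-5 501 ((493.0662841796875, 300.3022155761719), (211.3250274658203, 72.11370086669922), 4.264472961425781)
40 310 ((514.4375, 304.52410888671875), (165.19692993164062, 50.83796310424805), 3.6068081855773926)
65 289 ((548.5907592773438, 304.2603759765625), (91.0897445678711, 38.13482666015625), 15.893592834472656)
pot [[419.0, -143.0, 26.0], [508.0, -55.0, 45.0], [524.0, -27.0, 55.0]]
```

View pics/crop1.png

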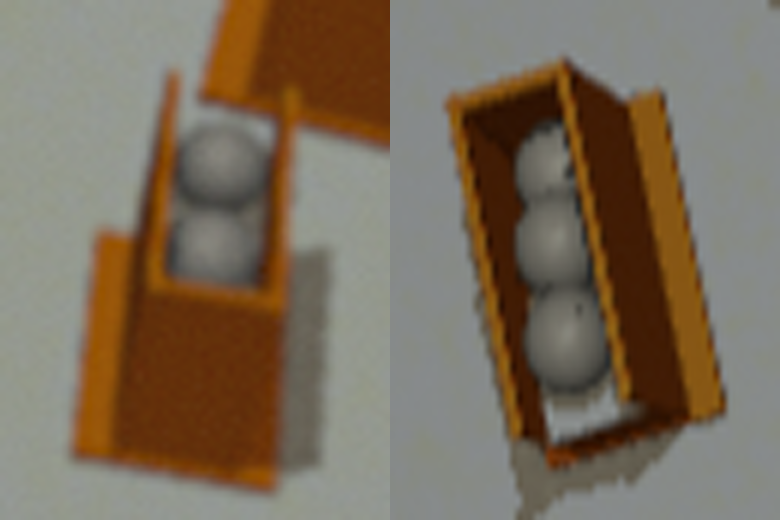

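The crop shows the small orange cup with three balls in it: its high back wall points to +x and its open lip towards the robot, with the cup axis at about 15.5° yaw. The move tool can only turn about the finger axis, and tilting the cup needs a turn about the jaw axis. So I'll first check how the arm behaves beyond its reach, where tool tilt could change, and which space is free for that.

```bash
cat >> h.py <<'E'
def st():
    s=r.sense(); R=Ro.from_euler("xyz",s["tcp_rot"],degrees=True).as_matrix()
    return s,np.array(s["tool_pos"]),R
def show():
    s,p,R=st(); print("t",round(s["time"],2),"p",p.round(1),"rot",s["tcp_rot"].round(2),"gap",round(float(s["finger_gap"]),1),"F",s["ft_force"].round(1),"\nj",s["joint_pos"].round(1),"\nR",R.round(3).tolist())
def to(target):
    s,p,R=st(); print("delta",(R.T@(np.array(target)-p)).round(1))
E
python3 - <<'E'
from h import *
show(); to([600,50,330])
P=np.concatenate([cloud(n,np.load(f"pics/{n}0.npy")).reshape(-1,3) for n in("top","scene")]);P=P[~np.isnan(P[:,0])]
for x in range(200,1100,100):
    print(x,[int(np.percentile(q[:,2],99.5)) if len(q:=P[(P[:,0]//100==x//100)&(P[:,1]//100==y//100)])>20 else None for y in range(-500,800,100)])
E
```

```text
t 0.1 p [186.7 569.7 230.3] rot [ -95.58   89.9  -113.73] gap 85.4 F [-0.2 -0.7  1. ] 
j [67.   7.5 85.3  0.  87.3 -4.9] 
R [[-0.001, 0.312, 0.95], [-0.002, 0.95, -0.312], [-1.0, -0.002, -0.0]]
delta [ -99.1 -365.2  554.6]
200 [3, 4, 3, 4, 4, 4, 4, 4, 4, 4, 5, 4, None]
300 [3, 4, 45, 4, 5, 4, 4, 106, 106, 4, 72, 69, None]
400 [3, 56, 56, 56, 57, 78, 78, 105, 106, 4, 71, 71, None]
500 [24, 55, 55, 55, 55, 78, 78, 79, 79, 131, 4, 4, None]
600 [151, 23, 56, 56, 4, 4, 76, 79, 4, 130, 4, 5, None]
700 [182, 151, 55, 55, 4, 4, 5, 94, 99, 100, 98, 4, None]
800 [181, 142, 3, 4, 121, 90, 131, 103, 104, 104, 104, 5, None]
900 [110, 3, 4, 3, 3, 4, 4, 103, 104, 104, 103, 4, None]
1000 [None, None, None, None, None, None, None, None, None, None, None, None, None]
```

move_arm(deltas=[[[-99,-365,555],0],[[-99,-365,555],0],[[-99,-365,555],0],[[-99,-365,555],0],[[-99,-365,555],0],[[-99,-365,555],0],[[-99,-365,555],0],[[-99,-365,555],0],[[-99,-365,555],0],[[-99,-365,555],0],[[-99,-365,555],0],[[-99,-365,555],0]])

```text
time: 1.6
tool_pos: [601.7, 46.9, 329.0]
tcp_rot: [-109.2, 89.8, -127.6]
ft_force: [-0.1, 0.5, 0.6]
finger_gap: 85.3
```

```bash
python3 - <<'E'
from h import *
show(); to([1000,50,330])
E
```

```text
t 1.6 p [601.7  46.9 329. ] rot [-109.19   89.84 -127.58] gap 85.3 F [-0.1  0.5  0.6] 
j [ -0.3   7.   75.6  -0.1  97.4 -72. ] 
R [[-0.002, 0.316, 0.949], [-0.002, 0.949, -0.316], [-1.0, -0.003, -0.001]]
delta [ -1.7 128.6 377. ]
```

move_arm(deltas=[[[0,20,59],0],[[0,40,118],0],[[0,60,177],0],[[0,80,236],0],[[0,100,295],0],[[0,120,354],0],[[0,128,377],0],[[0,128,377],0]])

```text
time: 2.6
tool_pos: [881.0, 45.0, 290.3]
tcp_rot: [19.1, 86.8, 0.8]
ft_force: [-0.3, 0.8, 0.1]
finger_gap: 85.2
```

```bash
python3 - <<'E'
from h import *
show()
E
```

```text
t 2.6 p [881.   45.  290.3] rot [19.14 86.83  0.78] gap 85.2 F [-0.3  0.8  0.1] 
j [-4.000e-01  6.400e+01  1.400e+00  1.000e-01  1.115e+02 -7.200e+01] 
R [[0.055, 0.314, 0.948], [0.001, 0.949, -0.315], [-0.998, 0.018, 0.052]]
```

Beyond its reach the arm trades position against tilt: the tool tilted 3° outward, and the next call keeps that tilt. This gives a plan:

1. Push against the inner reach limit to tilt the tool about 20°, fingertips inward, in the cup's own plane.
2. Grasp the upright cup with the tool tilted.
3. Turn 180° about the tool's x. The cup's up axis follows a cone, so the lip tilts smoothly from 0° to about 40° and stays below 48°.
4. Turn back, which brings the cup upright again.

Next I'll try the inner limit.

```bash
python3 - <<'E'
from h import *
to([400,95,300]); to([100,24,300])
E
```

```text
delta [ -36.2 -103.6 -471.1]
delta [ -52.8 -265.3 -733. ]
```

move_arm(deltas=[[[-36,-104,-471],0],[[-36,-104,-471],0],[[-36,-104,-471],0],[[-36,-104,-471],0],[[-36,-104,-471],0],[[-36,-104,-471],0],[[-36,-104,-471],0],[[-36,-104,-471],0],[[-36,-104,-471],0]])

```text
time: 3.72
tool_pos: [420.6, 92.9, 303.9]
tcp_rot: [20.0, 86.3, 1.7]
ft_force: [-0.2, 0.8, 1.7]
finger_gap: 85.7
```

```bash
python3 - <<'E'
from h import *
show(); to([100,24,300])
E
```

```text
t 3.73 p [420.6  92.9 303.9] rot [20.04 86.29  1.7 ] gap 85.7 F [-0.2  0.8  1.7] 
j [  5.9 -24.4 106.6  -0.3  94.1 -65.8] 
R [[0.065, 0.314, 0.947], [0.002, 0.949, -0.315], [-0.998, 0.022, 0.061]]
delta [ -17.  -166.1 -282.2]
```

move_arm(deltas=[[[-12,-120,-200],0],[[-12,-120,-200],0],[[-12,-120,-200],0],[[-12,-120,-200],0],[[-12,-120,-200],0],[[-12,-120,-200],0]])

```text
time: 4.47
tool_pos: [255.2, 57.1, 317.8]
tcp_rot: [-26.7, 89.1, -45.1]
ft_force: [-0.1, -0.8, -0.1]
finger_gap: 85.6
```

```bash
python3 - <<'E'
from h import *
show(); to([40,10,300])
E
```

```text
t 4.47 p [255.2  57.1 317.8] rot [-26.74  89.06 -45.09] gap 85.6 F [-0.1 -0.8 -0.1] 
j [  2.3 -51.2 121.   -0.7 109.5 -69.6] 
R [[0.012, 0.315, 0.949], [-0.012, 0.949, -0.315], [-1.0, -0.007, 0.015]]
delta [  15.8 -112.3 -189.6]
```

```bash
python3 - <<'E'
from h import *
to([250,111,300]); to([55,64,300])
E
```

```text
delta [ 17.1  49.7 -22.1]
delta [  15.4  -56.3 -192.4]
```

move_arm(deltas=[[[17,50,-22],0],[[17,16,-78],0],[[16,-20,-135],0],[[15,-56,-192],0],[[15,-56,-192],0],[[15,-56,-192],0]])

```text
time: 5.22
tool_pos: [178.5, 152.0, 336.3]
tcp_rot: [-102.4, 86.8, -120.7]
ft_force: [-1.0, -0.1, 0.2]
finger_gap: 85.3
```

```bash
python3 - <<'E'
from h import *
show(); to([55,64,300])
E
```

```text
t 5.22 p [178.5 152.  336.3] rot [-102.36   86.82 -120.7 ] gap 85.3 F [-1.  -0.1  0.2] 
j [ 30.2 -51.2 119.1  -1.7 114.8 -42.1] 
R [[-0.028, 0.314, 0.949], [-0.048, 0.948, -0.315], [-0.998, -0.054, -0.012]]
delta [  43.9 -120.2  -89.1]
```

```bash
python3 - <<'E'
from h import *
to([219,80,330]); to([20,8,330])
E
```

```text
delta [  8.5 -55.2  61.2]
delta [  17.6 -185.9 -105. ]
```

move_arm(deltas=[[[8,-55,61],0],[[8,-55,61],0],[[12,-90,20],0],[[15,-130,-40],0],[[17,-186,-105],0],[[17,-186,-105],0],[[17,-186,-105],0],[[17,-186,-105],0]])

```text
time: 6.22
tool_pos: [180.3, 89.0, 387.3]
tcp_rot: [-117.2, 84.0, -135.6]
ft_force: [0.4, -0.7, 0.4]
finger_gap: 85.3
```

```bash
python3 - <<'E'
from h import *
show(); to([20,8,330]); to([20,8,450])
E
```

```text
t 6.22 p [180.3  89.  387.3] rot [-117.24   84.01 -135.6 ] gap 85.3 F [ 0.4 -0.7  0.4] 
j [ 16.7 -51.2 113.7  -3.3 122.7 -56.6] 
R [[-0.075, 0.311, 0.947], [-0.073, 0.946, -0.317], [-0.995, -0.093, -0.048]]
delta [  74.8 -121.2 -123.4]
delta [ -44.5 -132.3 -129.2]
```

```bash
python3 - <<'E'
from h import *
to([190,38,380]); to([0,-5,380]); to([-100,-25,380])
E
```

```text
delta [ 10.2 -44.5  25.7]
delta [  27.5 -144.4 -140.7]
delta [  36.4 -194.4 -229.1]
```

move_arm(deltas=[[[10,-44,26],0],[[27,-144,-140],0],[[36,-194,-229],0],[[36,-194,-229],0],[[36,-194,-229],0],[[36,-194,-229],0],[[36,-194,-229],0],[[36,-194,-229],0]])

```text
time: 7.22
tool_pos: [111.7, 78.4, 486.5]
tcp_rot: [-119.4, 81.5, -137.8]
ft_force: [0.2, 0.2, 0.5]
finger_gap: 85.4
```

```bash
python3 - <<'E'
from h import *
show(); to([200,38,330]); to([0,-5,330]); to([-100,-25,330])
E
```

```text
t 7.22 p [111.7  78.4 486.5] rot [-119.44   81.51 -137.76] gap 85.4 F [0.2 0.2 0.5] 
j [ 21.5 -51.2 102.5  -4.4 136.5 -53.2] 
R [[-0.109, 0.307, 0.945], [-0.099, 0.943, -0.318], [-0.989, -0.129, -0.073]]
delta [149.1   9.2 107.7]
delta [175.2 -92.8 -67.7]
delta [ 188.2 -142.4 -155.9]
```

```bash
python3 - <<'E'
from h import *
to([280,45,200]); to([20,0,170])
E
```

```text
delta [268.2  57.1 190.5]
delta [330.8 -61.4 -38.8]
```

move_arm(deltas=[[[268,57,190],0],[[268,57,190],0],[[268,57,190],0],[[268,57,190],0],[[268,57,190],0],[[268,57,190],0],[[290,18,115],0],[[310,-22,38],0],[[330,-61,-39],0],[[330,-61,-39],0],[[330,-61,-39],0],[[330,-61,-39],0]])

```text
time: 8.72
tool_pos: [193.2, 61.4, 169.0]
tcp_rot: [-124.8, 78.3, -143.2]
ft_force: [1.2, 0.6, 0.3]
finger_gap: 85.5
```

```bash
python3 - <<'E'
from h import *
show(); to([0,0,150]); to([-50,-30,100])
E
```

```text
t 8.72 p [193.2  61.4 169. ] rot [-124.84   78.29 -143.22] gap 85.5 F [1.2 0.6 0.3] 
j [ 11.9 -51.1 137.2  -5.1 104.5 -60.5] 
R [[-0.163, 0.302, 0.939], [-0.122, 0.939, -0.322], [-0.979, -0.167, -0.116]]
delta [  57.5 -112.8 -159.5]
delta [ 118.2 -147.7 -191. ]
```

```bash
python3 - <<'E'
from h import *
to([210,5,165]); to([0,-25,110])
E
```

```text
delta [  8.1 -47.3  34.4]
delta [  99.7 -129.6 -146.8]
```

move_arm(deltas=[[[8,-47,34],0],[[8,-47,34],0],[[40,-75,-25],0],[[70,-100,-90],0],[[100,-130,-147],0],[[100,-130,-147],0],[[100,-130,-147],0],[[100,-130,-147],0]])

```text
time: 9.72
tool_pos: [180.9, 16.2, 116.9]
tcp_rot: [-129.9, 75.1, -148.4]
ft_force: [0.3, -0.4, -0.5]
finger_gap: 85.4
```

```bash
python3 - <<'E'
from h import *
show(); to([210,5,165]);to([0,-25,120])
E
```

```text
t 9.72 p [180.9  16.2 116.9] rot [-129.9    75.15 -148.39] gap 85.4 F [ 0.3 -0.4 -0.5] 
j [  3.1 -51.1 143.1  -7.2 101.1 -69. ] 
R [[-0.218, 0.295, 0.93], [-0.134, 0.935, -0.328], [-0.967, -0.197, -0.164]]
delta [-51.3 -11.3  22.9]
delta [  42.1  -92.5 -155.2]
```

```bash
python3 - <<'E'
from h import *
to([205,-60,140]); to([0,-40,110])
E
```

```text
delta [-17.3 -68.6  43.7]
delta [  53.7 -104.6 -148.6]
```

move_arm(deltas=[[[-17,-69,44],0],[[-17,-69,44],0],[[10,-80,-20],0],[[30,-92,-80],0],[[54,-105,-149],0],[[54,-105,-149],0],[[54,-105,-149],0],[[54,-105,-149],0]])

```text
time: 10.72
tool_pos: [168.5, -37.1, 121.9]
tcp_rot: [-135.1, 72.2, -153.8]
ft_force: [-0.3, 0.5, 0.7]
finger_gap: 85.4
```

```bash
python3 - <<'E'
from h import *
show(); to([205,-90,140]);to([0,-50,120])
E
```

```text
t 10.72 p [168.5 -37.1 121.9] rot [-135.12   72.25 -153.8 ] gap 85.4 F [-0.3  0.5  0.7] 
j [ -8.4 -51.1 143.1 -10.2 102.6 -80.7] 
R [[-0.274, 0.29, 0.917], [-0.135, 0.933, -0.335], [-0.952, -0.215, -0.216]]
delta [-20.1 -42.7  47.3]
delta [  49.7  -60.5 -149.8]
```

```bash
python3 - <<'E'
from h import *
to([185,-120,135]); to([0,-30,110])
E
```

```text
delta [ -5.8 -75.4  40.1]
delta [  56.5  -39.7 -154.4]
```

move_arm(deltas=[[[-6,-75,40],0],[[-6,-75,40],0],[[15,-63,-25],0],[[35,-50,-90],0],[[56,-40,-154],0],[[56,-40,-154],0],[[56,-40,-154],0],[[56,-40,-154],0]])

```text
time: 11.72
tool_pos: [149.4, -32.1, 128.0]
tcp_rot: [-138.6, 69.4, -157.4]
ft_force: [0.9, -0.6, 0.3]
finger_gap: 85.2
```

```bash
python3 - <<'E'
from h import *
show(); to([330,-60,250])
E
```

```text
t 11.72 p [149.4 -32.1 128. ] rot [-138.56   69.37 -157.41] gap 85.2 F [ 0.9 -0.6  0.3] 
j [ -7.3 -51.1 143.1 -10.5 105.9 -79.7] 
R [[-0.325, 0.284, 0.902], [-0.135, 0.93, -0.342], [-0.936, -0.233, -0.264]]
delta [-169.2   -3.2  140.2]
```

```bash
python3 - <<'E'
from h import *
to([590,322,190])
E
```

```text
delta [-249.3  439.9  260.1]
```

move_arm(deltas=[[[-70,20,40],0],[[-249,440,260],-10],[[-249,440,260],-20],[[-249,440,260],-30],[[-249,440,260],-41],[[-249,440,260],-41],[[-249,440,260],-41],[[-249,440,260],-41],[[-249,440,260],-41],[[-249,440,260],-41],[[-249,440,260],-41],[[-249,440,260],-41]], jaw=1)

```text
time: 13.22
tool_pos: [589.4, 321.8, 189.3]
tcp_rot: [-179.5, 69.3, -157.4]
ft_force: [0.1, 1.0, -0.4]
finger_gap: 85.3
```

```bash
python3 - <<'E'
from h import *
show(); s,p,R=st(); a=R[:,0]; g=np.array([547,304,52])
t=g+19*a; print("target",t); to(t); to(t-90*a)
E
```

```text
t 13.22 p [589.4 321.8 189.3] rot [-179.53   69.32 -157.38] gap 85.3 F [ 0.1  1.  -0.4] 
j [ 24.   41.6  48.6   0.5 110.5 -88.1] 
R [[-0.326, -0.377, 0.867], [-0.136, 0.926, 0.352], [-0.936, -0.003, -0.353]]
target [540.80547152 301.41935587  34.22450865]
delta [ 1.637e+02 -1.000e-01  5.500e+00]
delta [73.7 -0.1  5.5]
```

move_arm(deltas=[[[50,0,5],0],[[100,0,5],0],[[140,0,5],0],[[164,0,5],0],[[164,0,5],0],[[164,0,5],0]])

```text
time: 13.98
tool_pos: [541.2, 301.4, 36.2]
tcp_rot: [-179.5, 69.5, -157.4]
ft_force: [0.9, -0.6, 0.9]
finger_gap: 85.4
```

move_arm(deltas=[[[0,0,0],0],[[0,0,0],0],[[0,0,0],0],[[0,0,0],0],[[0,0,0],0],[[0,0,0],0],[[0,0,0],0],[[0,0,0],0]], jaw=-1, squeeze=50)

```text
time: 14.98
tool_pos: [542.0, 302.0, 37.7]
tcp_rot: [-179.6, 69.6, -157.5]
ft_force: [1.1, -0.6, 6.7]
finger_gap: 39.3
```

```bash
python3 - <<'E'
from h import *
show()
for n,b in(("scene",(190,310,390,500)),("top",(130,250,120,230))):
    p,d=r.snapshot(n); np.save(f"pics/{n}1.npy",d); cv2.imwrite(f"pics/{n}1.png",p[:,:,::-1])
T=cv2.imread("pics/top1.png");S=cv2.imread("pics/scene1.png")
f=lambda I,y,x:cv2.resize(I[y:y+120,x:x+120],(400,400),interpolation=cv2.INTER_CUBIC)
cv2.imwrite("pics/g1.png",np.hstack([f(S,190,375),f(T,130,120)]))
_,p,R=st(); to(p+[0,0,150])
E
```

```text
t 14.97 p [542.  302.   37.7] rot [-179.61   69.57 -157.48] gap 39.3 F [ 1.1 -0.6  6.7] 
j [ 24.1  39.6  67.7   0.5  93.1 -88.1] 
R [[-0.322, -0.377, 0.868], [-0.134, 0.926, 0.353], [-0.937, -0.002, -0.349]]
delta [-140.6   -0.4  -52.3]
```

View pics/g1.png

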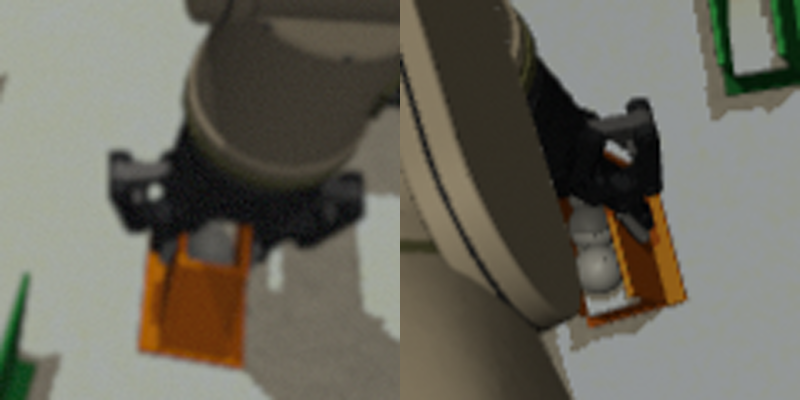

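The cup is gripped (gap 39.3 mm) and aligned with the jaws, with the balls inside. I'll lift it now.

move_arm(deltas=[[[-10,0,-4],0],[[-35,0,-13],0],[[-70,0,-26],0],[[-105,0,-39],0],[[-130,0,-48],0],[[-140,0,-52],0],[[-140,0,-52],0]])

```text
time: 15.95
tool_pos: [542.2, 302.4, 187.2]
tcp_rot: [-179.6, 69.6, -157.5]
ft_force: [1.0, -0.2, -4.2]
finger_gap: 39.2
```

```bash
cat > plan.py <<'E'
from h import *
# cup frame in tool frame: cup origin=underside centre; grasp (0,0,zg). world upright reference: cup z = up when phi=0
def plan(R0,p0,zg,xg,pot,phis,lipoff,zlip,phi_now=0):
    """R0: tool R at phi=0 (cup upright). prints deltas from pose (p0, R0*Rx(phi_now))"""
    up=np.array([0,0,1.]); a=R0[:,0]
    cx=-a+up*(a@up); cx/=np.linalg.norm(cx); C=np.c_[cx,np.cross(up,cx),up]   # cup axes in world at phi=0
    W=R0.T@C; lip=W@(np.array([-44,0,50])-[xg,0,zg])-[19,0,0]                   # lip in tool frame (from TCP)
    Rn=R0@Ro.from_euler("x",phi_now,degrees=True).as_matrix()
    for f in phis:
        R=R0@Ro.from_euler("x",f,degrees=True).as_matrix(); Cw=R@W; g=Cw.T@[0,0,-1]
        eff=np.degrees(np.arctan2(-g[0],-g[2])); roll=np.degrees(np.arctan2(g[1],-g[2]))
        ld=-Cw[:,0]; ld=ld[:2]/np.linalg.norm(ld[:2])
        L=np.r_[pot+lipoff*ld,zlip]; p=L-R@lip
        low=min((p+R@(W@(np.array([x,y,0])-[xg,0,zg])-[19,0,0]))[2] for x in(-45,45) for y in(-30,30))
        print(f,"eff",eff.round(1),"roll",roll.round(1),"lipaz",np.degrees(np.arctan2(ld[1],ld[0])).round(0),"low",low.round(0),"p",p.round(0),"delta",(Rn.T@(p-p0)).round(0))
E
python3 - <<'E'
from plan import *
show(); s,p,R=st()
plan(R,p,52,0,np.array([457.5,-88.3]),[0,20,40,60,70,80,90,100,110,120,140,160,180],-8,135)
E
```

```text
t 15.95 p [542.2 302.4 187.2] rot [-179.6    69.62 -157.47] gap 39.2 F [ 1.  -0.2 -4.2] 
j [ 24.1  32.4  61.7   0.6 106.3 -88. ] 
R [[-0.322, -0.377, 0.869], [-0.133, 0.926, 0.353], [-0.937, -0.002, -0.348]]
0 eff -0.0 roll -0.0 lipaz -157.0 low 85.0 p [499. -71. 119.] delta [ 127. -330. -145.]
20 eff 1.1 roll 6.8 lipaz -176.0 low 82.0 p [503. -87. 120.] delta [ 127. -346. -148.]
40 eff 4.5 roll 13.0 lipaz 165.0 low 80.0 p [ 502. -103.  122.] delta [ 128. -360. -156.]
60 eff 9.9 roll 17.8 lipaz 147.0 low 79.0 p [ 495. -118.  126.] delta [ 128. -371. -168.]
70 eff 13.1 roll 19.6 lipaz 138.0 low 79.0 p [ 489. -124.  128.] delta [ 129. -375. -176.]
80 eff 16.7 roll 20.9 lipaz 129.0 low 79.0 p [ 483. -129.  131.] delta [ 129. -377. -184.]
90 eff 20.4 roll 21.6 lipaz 120.0 low 80.0 p [ 476. -133.  133.] delta [ 130. -378. -192.]
100 eff 24.1 roll 21.8 lipaz 111.0 low 81.0 p [ 469. -135.  136.] delta [ 130. -378. -200.]
110 eff 27.6 roll 21.3 lipaz 101.0 low 83.0 p [ 461. -137.  138.] delta [ 131. -376. -208.]
120 eff 30.9 roll 20.2 lipaz 91.0 low 85.0 p [ 453. -136.  140.] delta [ 131. -373. -216.]
140 eff 36.3 roll 15.9 lipaz 70.0 low 88.0 p [ 437. -131.  144.] delta [ 132. -362. -229.]
160 eff 39.6 roll 8.9 lipaz 47.0 low 93.0 p [ 424. -121.  147.] delta [ 133. -347. -238.]
180 eff 40.8 roll 0.0 lipaz 23.0 low 96.0 p [ 414. -106.  147.] delta [ 133. -330. -241.]
```

move_arm(deltas=[[[1,-7,-3],0],[[4,-23,-12],0],[[10,-50,-25],0],[[17,-86,-44],0],[[24,-125,-64],0],[[32,-165,-85],0],[[39,-204,-105],0],[[47,-244,-125],0],[[54,-280,-144],0],[[59,-306,-157],0],[[62,-322,-166],0],[[63,-329,-169],0]])

```text
time: 17.45
tool_pos: [498.5, -71.0, 187.1]
tcp_rot: [-179.7, 69.6, -157.7]
ft_force: [0.3, 0.6, -4.0]
finger_gap: 39.1
```

```bash
python3 - <<'E'
from plan import *
show(); s,p,R=st()
plan(R,p,52,0,np.array([457.5,-88.3]),[0,10,20,30,40,50,60,65,70,75,80],-10,122)
d=r.snapshot("top")[0]; cv2.imwrite("pics/t2.png",d[:,:,::-1]); c=r.snapshot("scene")[0]; cv2.imwrite("pics/s2.png",c[:,:,::-1])
cv2.imwrite("pics/v2.png",np.hstack([cv2.resize(c[100:280,220:420],(400,360)),cv2.resize(d[160:340,280:480],(400,360))])[:,:,::-1])
E
```

```text
t 17.45 p [498.5 -71.  187.1] rot [-179.75   69.57 -157.67] gap 39.1 F [ 0.3  0.6 -4. ] 
j [  -6.9   12.3   87.    -9.9   98.6 -118.9] 
R [[-0.323, -0.376, 0.868], [-0.133, 0.927, 0.352], [-0.937, -0.002, -0.349]]
0 eff 0.0 roll 0.0 lipaz -158.0 low 72.0 p [501. -70. 106.] delta [75. -0. 31.]
10 eff 0.3 roll 3.5 lipaz -167.0 low 70.0 p [504. -79. 106.] delta [75. -9. 30.]
20 eff 1.1 roll 6.9 lipaz -176.0 low 69.0 p [505. -87. 107.] delta [ 75. -17.  28.]
30 eff 2.6 roll 10.1 lipaz 174.0 low 68.0 p [505. -96. 108.] delta [ 75. -25.  24.]
40 eff 4.5 roll 13.0 lipaz 165.0 low 67.0 p [ 503. -104.  110.] delta [ 75. -32.  20.]
50 eff 7.0 roll 15.6 lipaz 156.0 low 66.0 p [ 500. -112.  111.] delta [ 76. -39.  14.]
60 eff 9.9 roll 17.8 lipaz 147.0 low 66.0 p [ 496. -119.  113.] delta [ 76. -44.   7.]
65 eff 11.5 roll 18.8 lipaz 142.0 low 66.0 p [ 494. -123.  114.] delta [ 77. -46.   3.]
70 eff 13.2 roll 19.6 lipaz 138.0 low 66.0 p [ 491. -126.  116.] delta [ 77. -48.  -1.]
75 eff 14.9 roll 20.3 lipaz 133.0 low 66.0 p [ 488. -128.  117.] delta [ 77. -49.  -5.]
80 eff 16.7 roll 20.9 lipaz 129.0 low 66.0 p [ 484. -131.  118.] delta [ 77. -50.  -9.]
```

View pics/v2.png

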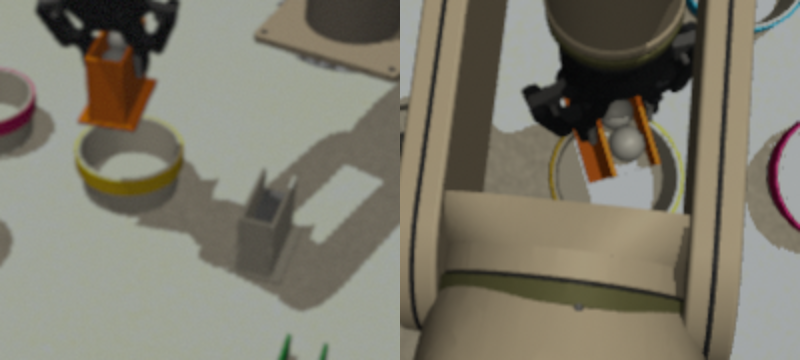

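The cup is upright over the yellow pot with the balls in it (top crop around (625,145)). I'll lower it and start turning, with the lip kept over the pot centre.

move_arm(deltas=[[[20,0,8],0],[[50,0,20],0],[[72,-2,30],3],[[75,-6,30],8],[[75,-12,29],14],[[75,-17,28],20],[[75,-22,26],26],[[75,-26,24],32],[[75,-30,21],38],[[75,-34,18],43],[[75,-37,16],47],[[76,-39,14],50]])

```text
time: 19.05
tool_pos: [501.0, -110.6, 109.6]
tcp_rot: [-129.8, 69.5, -157.7]
ft_force: [-0.2, 0.4, -5.1]
finger_gap: 38.8
```

```bash
cat > now.py <<'E'
from plan import *
import sys
R0=np.array([[-0.323,-0.376,0.868],[-0.133,0.927,0.352],[-0.937,-0.002,-0.349]]); u,_,v=np.linalg.svd(R0); R0=u@v
s,p,R=st(); print("t",s["time"],"p",p.round(1),"F",s["ft_force"].round(1),"j",s["joint_pos"].round(0),"tilt",np.degrees(np.arccos(-R[2,0])).round(2))
D=R0.T@R; phi=np.degrees(np.arctan2(D[2,1],D[1,1])); print("phi",phi.round(1))
plan(R0,p,52,0,np.array([457.5,-88.3]),[round(phi)+float(x) for x in sys.argv[1].split(",")],-10,float(sys.argv[2]),phi)
E
python3 now.py 0,10,20,30,40,50 122
```

```text
t 19.05 p [ 501.  -110.6  109.6] F [-0.2  0.4 -5.1] j [-10.  17.  90. -11.  91. -71.] tilt 20.46
phi 50.0
50.0 eff 7.0 roll 15.6 lipaz 156.0 low 66.0 p [ 500. -112.  111.] delta [-1. -2. -0.]
60.0 eff 9.9 roll 17.9 lipaz 147.0 low 66.0 p [ 496. -119.  113.] delta [ -1. -10.  -1.]
70.0 eff 13.2 roll 19.6 lipaz 138.0 low 66.0 p [ 491. -125.  116.] delta [ -0. -19.  -3.]
80.0 eff 16.7 roll 20.9 lipaz 129.0 low 66.0 p [ 485. -131.  118.] delta [  0. -27.  -6.]
90.0 eff 20.4 roll 21.7 lipaz 120.0 low 67.0 p [ 477. -135.  120.] delta [  1. -34. -11.]
100.0 eff 24.1 roll 21.9 lipaz 110.0 low 68.0 p [ 470. -137.  123.] delta [  1. -40. -17.]
```

move_arm(deltas=[[[-1,-4,0],3],[[-1,-6,-1],6],[[-1,-10,-1],10],[[-1,-13,-2],13],[[-1,-15,-2],16],[[0,-19,-3],20],[[0,-21,-4],23],[[0,-24,-5],26],[[0,-27,-6],30],[[0,-29,-8],33],[[0,-31,-9],36],[[1,-34,-11],40]])

```text
time: 20.55
tool_pos: [476.6, -133.5, 118.4]
tcp_rot: [-89.9, 69.5, -157.8]
ft_force: [-0.6, 0.1, -4.2]
finger_gap: 39.0
```

```bash
python3 now.py 0,10,20,30,40,50 122; python3 - <<'E'
from h import *
d=r.snapshot("top")[0]; c=r.snapshot("scene")[0]
cv2.imwrite("pics/v3.png",np.hstack([cv2.resize(c[100:280,200:400],(400,360)),cv2.resize(d[160:340,300:500],(400,360))])[:,:,::-1])
E
```

```text
t 20.55 p [ 476.6 -133.5  118.4] F [-0.6  0.1 -4.2] j [-13.  13.  93. -12.  90. -33.] tilt 20.51
phi 90.0
90.0 eff 20.4 roll 21.7 lipaz 120.0 low 67.0 p [ 477. -135.  120.] delta [-2. -0.  1.]
100.0 eff 24.1 roll 21.9 lipaz 110.0 low 68.0 p [ 470. -137.  123.] delta [-1. -9.  1.]
110.0 eff 27.7 roll 21.4 lipaz 101.0 low 70.0 p [ 461. -139.  125.] delta [ -1. -17.  -1.]
120.0 eff 31.0 roll 20.3 lipaz 91.0 low 72.0 p [ 453. -138.  127.] delta [ -0. -25.  -5.]
130.0 eff 33.9 roll 18.5 lipaz 81.0 low 73.0 p [ 445. -136.  129.] delta [  0. -33.  -9.]
140.0 eff 36.4 roll 16.0 lipaz 70.0 low 75.0 p [ 437. -133.  131.] delta [  1. -39. -15.]
```

View pics/v3.png

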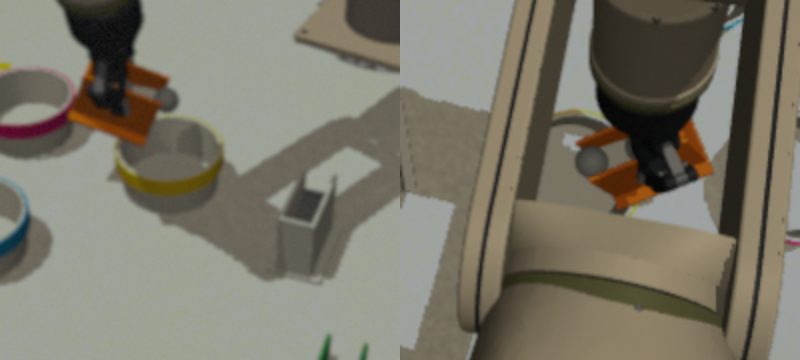

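Ball 1 is leaving the lip (scene crop (172,98)), above the pot opening. I'll hold briefly, then check the weight.

move_arm(deltas=[[[-1,0,1],0],[[-1,0,1],0],[[-1,0,1],0],[[-1,0,1],0]])

```text
time: 21.15
tool_pos: [477.1, -134.6, 119.6]
tcp_rot: [-89.9, 69.5, -157.8]
ft_force: [0.6, -0.5, -3.3]
finger_gap: 38.9
```

```bash
python3 now.py 0,10,20,30,40,50 122; python3 - <<'E'
from h import *
f=[r.sense()["ft_force"][2]]
d=r.snapshot("top")[0]; f+=[r.sense()["ft_force"][2]]; c=r.snapshot("scene")[0]; f+=[r.sense()["ft_force"][2]];print(f)
cv2.imwrite("pics/v4.png",np.hstack([cv2.resize(c[100:280,200:400],(400,360)),cv2.resize(d[160:340,300:500],(400,360))])[:,:,::-1])
E
```

```text
t 21.15 p [ 477.1 -134.6  119.6] F [ 0.6 -0.5 -3.3] j [-13.  14.  93. -12.  91. -34.] tilt 20.53
phi 89.9
90.0 eff 20.4 roll 21.7 lipaz 120.0 low 67.0 p [ 477. -135.  120.] delta [-1. -0.  0.]
100.0 eff 24.1 roll 21.9 lipaz 110.0 low 68.0 p [ 470. -137.  123.] delta [-0. -9. -0.]
110.0 eff 27.7 roll 21.4 lipaz 101.0 low 70.0 p [ 461. -139.  125.] delta [  0. -17.  -2.]
120.0 eff 31.0 roll 20.3 lipaz 91.0 low 72.0 p [ 453. -138.  127.] delta [  1. -25.  -6.]
130.0 eff 33.9 roll 18.5 lipaz 81.0 low 73.0 p [ 445. -136.  129.] delta [  2. -32. -11.]
140.0 eff 36.4 roll 16.0 lipaz 70.0 low 75.0 p [ 437. -133.  131.] delta [  2. -39. -17.]
[np.float64(-3.324120989189374), np.float64(-3.635633497921688), np.float64(-2.6498537734964813)]
```

View pics/v4.png

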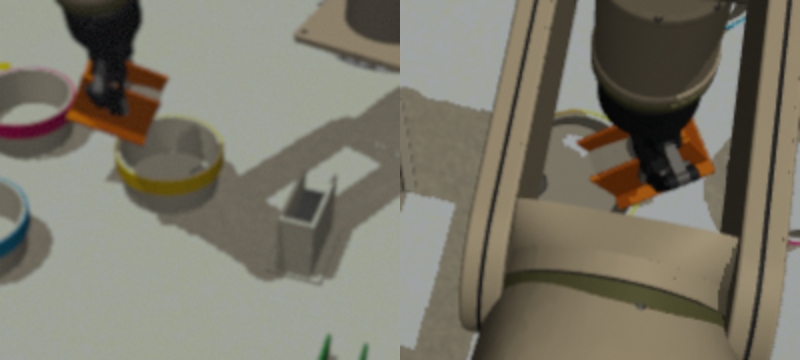

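One ball is gone: the weight is down by about 0.9 N, and a ball shows inside the pot at the top crop (540,185). I'll continue slowly towards ball 2.

move_arm(deltas=[[[0,-3,0],3],[[0,-6,0],6],[[0,-9,0],10],[[0,-11,-1],13],[[0,-14,-1],16],[[0,-17,-2],20],[[0,-20,-3],23],[[0,-22,-4],26],[[1,-25,-6],30],[[1,-25,-6],30],[[1,-25,-6],30],[[1,-25,-6],30]])

```text
time: 22.75
tool_pos: [452.9, -138.0, 127.5]
tcp_rot: [-60.0, 69.5, -157.8]
ft_force: [0.1, 0.0, -4.0]
finger_gap: 39.2
```

```bash
python3 now.py 0,10,20,30,40,50 122; python3 - <<'E'
from h import *
f=[r.sense()["ft_force"][2]]
d=r.snapshot("top")[0]; f+=[r.sense()["ft_force"][2]]; c=r.snapshot("scene")[0]; f+=[r.sense()["ft_force"][2]];print(f)
cv2.imwrite("pics/v5.png",np.hstack([cv2.resize(c[100:280,200:400],(400,360)),cv2.resize(d[160:340,300:500],(400,360))])[:,:,::-1])
E
```

```text
t 22.75 p [ 452.9 -138.   127.5] F [ 0.1  0.  -4. ] j [-14.  10.  97. -12.  91.  -5.] tilt 20.52
phi 119.9
120.0 eff 31.0 roll 20.3 lipaz 91.0 low 72.0 p [ 453. -138.  127.] delta [0. 0. 0.]
130.0 eff 33.9 roll 18.5 lipaz 81.0 low 73.0 p [ 445. -136.  129.] delta [ 1. -9. -0.]
140.0 eff 36.4 roll 16.0 lipaz 70.0 low 75.0 p [ 437. -133.  131.] delta [  1. -17.  -2.]
150.0 eff 38.3 roll 12.7 lipaz 59.0 low 78.0 p [ 429. -128.  133.] delta [  2. -26.  -6.]
160.0 eff 39.7 roll 8.9 lipaz 47.0 low 80.0 p [ 422. -122.  134.] delta [  2. -33. -11.]
170.0 eff 40.6 roll 4.6 lipaz 35.0 low 82.0 p [ 417. -115.  134.] delta [  2. -40. -17.]
[np.float64(-4.029829271280767), np.float64(-3.512180191231549), np.float64(-3.0654861765366377)]
```

move_arm(deltas=[[[0,-3,0],3],[[1,-5,0],6],[[1,-9,0],9],[[1,-11,0],12],[[1,-13,-1],15],[[1,-15,-2],18],[[1,-17,-2],20],[[1,-17,-2],20],[[1,-17,-2],20],[[1,-17,-2],20]])

```text
time: 24.1
tool_pos: [436.9, -133.5, 131.4]
tcp_rot: [-40.0, 69.5, -157.8]
ft_force: [0.1, -0.2, -2.1]
finger_gap: 38.9
```

```bash
python3 now.py 0,5,10,20,30,40 122; python3 - <<'E'
from h import *
f=[r.sense()["ft_force"][2]]
d=r.snapshot("top")[0]; f+=[r.sense()["ft_force"][2]]; c=r.snapshot("scene")[0]; f+=[r.sense()["ft_force"][2]];print(np.round(f,1),np.mean(f))
cv2.imwrite("pics/v6.png",np.hstack([cv2.resize(c[100:280,200:400],(400,360)),cv2.resize(d[160:340,300:500],(400,360))])[:,:,::-1])
E
```

```text
t 24.1 p [ 436.9 -133.5  131.4] F [ 0.1 -0.2 -2.1] j [-14.   7.  99. -12.  91.  15.] tilt 20.51
phi 139.9
140.0 eff 36.4 roll 16.0 lipaz 70.0 low 75.0 p [ 437. -133.  131.] delta [ 0. -1. -0.]
145.0 eff 37.4 roll 14.4 lipaz 64.0 low 76.0 p [ 433. -131.  132.] delta [ 1. -5. -0.]
150.0 eff 38.3 roll 12.7 lipaz 59.0 low 78.0 p [ 429. -128.  133.] delta [ 1. -9. -1.]
160.0 eff 39.7 roll 8.9 lipaz 47.0 low 80.0 p [ 422. -122.  134.] delta [  1. -18.  -3.]
170.0 eff 40.6 roll 4.6 lipaz 35.0 low 82.0 p [ 417. -115.  134.] delta [  1. -27.  -7.]
180.0 eff 40.9 roll 0.0 lipaz 22.0 low 84.0 p [ 413. -107.  135.] delta [  1. -34. -12.]
[-2.1 -2.7 -2.1] -2.293088941696344
```

View pics/v6.png

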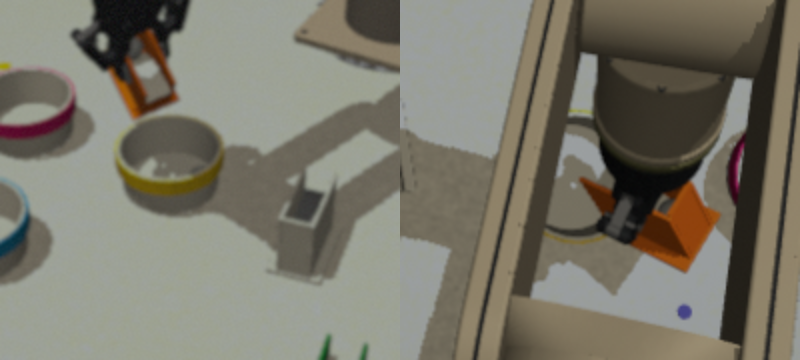

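The weight is about 2.3 N, which matches the cup plus one ball, so two have dropped. I'll tilt back now while rising.

```bash
python3 now.py -70,-140 160
```

```text
t 24.2 p [ 436.9 -133.5  131.4] F [-0.7 -0.3 -2.1] j [-14.   7.  99. -12.  91.  15.] tilt 20.52
phi 139.9
70.0 eff 13.2 roll 19.6 lipaz 138.0 low 104.0 p [ 491. -125.  154.] delta [-39.  37. -24.]
0.0 eff 0.0 roll -0.0 lipaz -158.0 low 110.0 p [501. -70. 144.] delta [-41.  21. -79.]
```

move_arm(deltas=[[[-5,4,-2],-3],[[-10,8,-4],-9],[[-17,13,-7],-16],[[-23,19,-11],-24],[[-28,24,-14],-32],[[-32,29,-17],-40],[[-35,33,-20],-48],[[-37,35,-22],-56],[[-39,37,-24],-64],[[-40,37,-28],-72],[[-40,36,-33],-78],[[-40,36,-36],-80]])

```text
time: 25.7
tool_pos: [495.6, -114.3, 151.0]
tcp_rot: [-120.0, 69.5, -157.8]
ft_force: [-0.5, -0.5, -2.8]
finger_gap: 39.1
```

```bash
python3 now.py -30,-59.9 175
```

```text
t 25.7 p [ 495.6 -114.3  151. ] F [-0.5 -0.5 -2.8] j [-11.  14.  89. -11.  94. -62.] tilt 20.53
phi 59.8
30.0 eff 2.6 roll 10.1 lipaz 174.0 low 121.0 p [505. -96. 161.] delta [-15.  17.  -6.]
0.10000000000000142 eff 0.0 roll 0.0 lipaz -158.0 low 125.0 p [501. -70. 159.] delta [-15.  35. -24.]
```

move_arm(deltas=[[[-6,6,-2],-8],[[-10,10,-4],-16],[[-13,15,-6],-24],[[-15,18,-7],-32],[[-15,24,-10],-40],[[-15,29,-15],-48],[[-15,33,-20],-55],[[-15,35,-24],-59],[[-15,35,-24],-60]])

```text
time: 26.82
tool_pos: [501.8, -70.2, 158.6]
tcp_rot: [180.0, 69.5, -157.8]
ft_force: [-0.4, 0.0, -1.9]
finger_gap: 39.2
```

```bash
python3 now.py 0 160; python3 - <<'E'
from h import *
show(); _,p,R=st(); to([614,-3,p[2]]); to([614,-3,50]); print(np.mean([(r.snapshot("top"),r.sense()["ft_force"][2])[1] for _ in range(4)]))
E
```

```text
t 26.825 p [501.8 -70.2 158.6] F [-0.4  0.  -1.9] j [  -7.   14.   88.  -10.   96. -118.] tilt 20.53
phi -0.2
0.0 eff 0.0 roll -0.0 lipaz -158.0 low 110.0 p [501. -70. 144.] delta [14.  0.  5.]
t 26.82 p [501.8 -70.2 158.6] rot [ 180.     69.47 -157.79] gap 39.2 F [-0.4  0.  -1.9] 
j [  -6.7   14.1   87.9   -9.8   96.  -118.4] 
R [[-0.325, -0.378, 0.867], [-0.133, 0.926, 0.354], [-0.936, 0.0, -0.351]]
delta [-45.4  19.8 121.1]
delta [ 56.3  19.8 159.2]
-2.69260858464622
```

move_arm(deltas=[[[-5,2,12],0],[[-14,6,38],0],[[-27,12,72],0],[[-38,17,102],0],[[-44,19,117],0],[[-20,20,131],0],[[10,20,142],0],[[40,20,153],0],[[55,20,159],0],[[58,20,160],0],[[58,20,160],0]])

```text
time: 28.4
tool_pos: [615.2, -3.3, 49.2]
tcp_rot: [-179.8, 69.6, -157.7]
ft_force: [0.3, 0.1, -1.9]
finger_gap: 39.4
```

```bash
python3 - <<'E'
from h import *
show(); _,p,R=st(); to(p*[1,1,0]+[0,0,38.5]); print(np.mean([(r.snapshot("top"),r.sense()["ft_force"][2])[1] for _ in range(3)]))
d=r.snapshot("top")[0]; c=r.snapshot("scene")[0]
cv2.imwrite("pics/v7.png",np.hstack([cv2.resize(c[100:280,200:400],(400,360)),cv2.resize(d[50:230,200:400],(400,360))])[:,:,::-1])
E
```

```text
t 28.4 p [615.2  -3.3  49.2] rot [-179.82   69.55 -157.7 ] gap 39.4 F [ 0.3  0.1 -1.9] 
j [  -0.5   37.    70.2   -7.8   91.8 -111.5] 
R [[-0.323, -0.377, 0.868], [-0.133, 0.926, 0.353], [-0.937, -0.001, -0.349]]
delta [10.1  0.   3.8]
-2.282042169737175
```

View pics/v7.png

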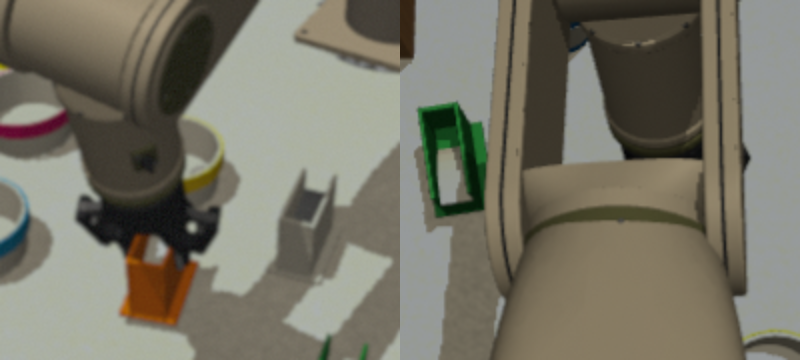

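The cup is upright just above a clear spot. I'll lower it slowly to contact.

move_arm(deltas=[[[3,0,1],0],[[5,0,2],0],[[7,0,3],0],[[9,0,3],0],[[10,0,4],0],[[10,0,4],0]])

```text
time: 29.4
tool_pos: [615.3, -3.2, 38.5]
tcp_rot: [-179.8, 69.6, -157.7]
ft_force: [-0.0, 0.5, -3.1]
finger_gap: 39.3
```

```bash
python3 - <<'E'
from h import *
show(); _,p,R=st(); to(p-[0,0,2]); print(np.mean([(r.snapshot("top"),r.sense()["ft_force"][2])[1] for _ in range(4)]))
E
```

```text
t 29.4 p [615.3  -3.2  38.5] rot [-179.82   69.57 -157.69] gap 39.3 F [-0.   0.5 -3.1] 
j [  -0.5   37.7   70.4   -7.8   90.9 -111.4] 
R [[-0.323, -0.377, 0.868], [-0.132, 0.926, 0.353], [-0.937, -0.001, -0.349]]
delta [1.9 0.  0.7]
-2.466299909837548
```

move_arm(deltas=[[[0.5,0,0.2],0],[[1,0,0.4],0],[[1.5,0,0.5],0],[[1.5,0,0.5],0]])

```text
time: 30.1
tool_pos: [615.5, -3.4, 37.7]
tcp_rot: [-179.7, 69.6, -157.6]
ft_force: [-2.3, -0.8, 4.1]
finger_gap: 38.9
```

```bash
python3 - <<'E'
from h import *
show();  print(np.mean([(r.snapshot("top"),r.sense()["ft_force"][2])[1] for _ in range(3)]))
E
```

```text
t 30.1 p [615.5  -3.4  37.7] rot [-179.75   69.59 -157.63] gap 38.9 F [-2.3 -0.8  4.1] 
j [  -0.5   37.7   70.4   -7.8   90.8 -111.4] 
R [[-0.322, -0.377, 0.868], [-0.133, 0.926, 0.353], [-0.937, -0.002, -0.349]]
3.924079784305661
```

The cup is in contact (+4 N). I'll open the jaws, then back out along the fingers.

move_arm(deltas=[[[0,0,0],0],[[0,0,0],0],[[0,0,0],0],[[0,0,0],0],[[0,0,0],0],[[0,0,0],0]], jaw=0.6)

```text
time: 31.0
tool_pos: [615.5, -3.4, 37.7]
tcp_rot: [-179.7, 69.6, -157.6]
ft_force: [0.0, 0.4, -0.6]
finger_gap: 68.4
```

move_arm(deltas=[[[-8,0,0],0],[[-25,0,0],0],[[-60,0,0],0],[[-110,0,0],0],[[-160,0,0],0],[[-210,0,0],0],[[-240,0,0],0],[[-240,0,0],0]])

```text
time: 32.0
tool_pos: [694.8, 29.0, 267.4]
tcp_rot: [-179.3, 70.0, -157.2]
ft_force: [-0.5, 0.4, 0.2]
finger_gap: 68.1
```

```bash
python3 - <<'E'
from h import *
show(); to([560,420,290])
E
```

```text
t 32.0 p [694.8  29.  267.4] rot [-179.28   70.02 -157.17] gap 68.1 F [-0.5  0.4  0.2] 
j [   1.8   43.8   37.2   -7.9  117.5 -112.8] 
R [[-0.315, -0.377, 0.871], [-0.133, 0.926, 0.353], [-0.94, -0.004, -0.342]]
delta [-30.6 412.9  12.9]
```

Now I'll swing the arm aside so both cameras can see the pot and the cup.

move_arm(deltas=[[[-30,413,13],0],[[-30,413,13],0],[[-30,413,13],0],[[-30,413,13],0],[[-30,413,13],0],[[-30,413,13],0],[[-30,413,13],0],[[-30,413,13],0],[[-30,413,13],0]])

```text
time: 33.12
tool_pos: [559.8, 419.5, 288.5]
tcp_rot: [-179.2, 69.9, -157.1]
ft_force: [-0.1, -0.6, -0.1]
finger_gap: 68.4
```

```bash
python3 - <<'E'
from h import *
show()
d,z=r.snapshot("top"); c=r.snapshot("scene")[0]
cv2.imwrite("pics/v8.png",np.hstack([cv2.resize(c[100:300,200:400],(400,400)),cv2.resize(d[80:300,270:490],(400,400),interpolation=cv2.INTER_CUBIC)])[:,:,::-1])
P=cloud("top",z); h=cv2.cvtColor(d,cv2.COLOR_RGB2HSV); m=(h[...,0]<18)&(h[...,1]>120)&(P[...,2]>70)&(P[...,2]<90)&(P[...,1]<100)
Q=P[m]; print(len(Q),np.median(Q[:,2]),cv2.minAreaRect(Q[:,:2].astype(np.float32)))
E
```

```text
t 33.12 p [559.8 419.5 288.5] rot [-179.18   69.94 -157.08] gap 68.4 F [-0.1 -0.6 -0.1] 
j [ 31.2  46.1  31.6   3.3 122.1 -79.7] 
R [[-0.316, -0.377, 0.871], [-0.134, 0.926, 0.353], [-0.939, -0.005, -0.343]]
172 77.28820746977163 ((619.9253540039062, -0.5079765319824219), (86.34993743896484, 38.104766845703125), 18.955413818359375)
```

View pics/v8.png

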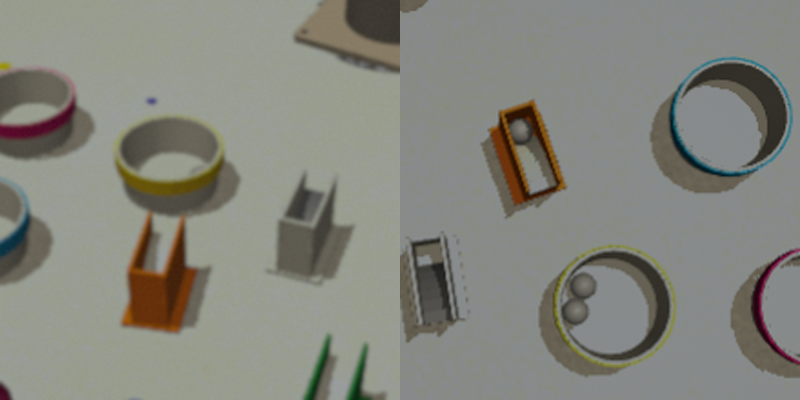

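Two balls lie in the yellow pot at crop (583,285) and (575,310). One ball is in the orange cup at (520,130), and the cup stands upright with its rim at 77 mm. I'll hand in.

```bash
python3 -c "
from bench import r
print(r.hand_in())"
```

```text
the job is handed in; nothing more can be done
None
```

The job is done and handed in at about 33 s of the 72 s allowed. Two steel balls are in the yellow-collared pot, and the orange cup stands upright on the table with the third ball inside.

**How it was done:** The moves only allow a turn about the finger axis. I pushed the arm past its inner reach limit until the tool leaned 20.5°, then gripped the upright cup with it. Turning about the leaning axis tipped the lip to about 36°, well short of the third ball's 48°, and turning back brought the cup upright again. I set it down at about (620, 0) mm rather than where it was found.

**Last checks:**
- **Weight:** the lifted weight fell from about 4.2 N to about 2.3–2.7 N, which fits the cup plus one ball (about 2.45 N). Single readings were noisy by roughly 0.5 N.
- **Camera:** the last top view shows two balls in the yellow pot and one at the back of the cup. The cup's rim is at 77 mm, as expected for standing upright. The gripper is clear of everything.

**Possible concern:** while leaning the tool, joints 2 and 3 rested on their range limits. Joint 2 read −51.2° (rounded) against a limit of −51.17°, and joint 3 read 143.1° against 143.12°. No error was reported.

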